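# Make up two performers' spares kits from the stock

## Task

Make up two kits from the stock on the blue-grey mat between the trays: the brown cell, the jar of ear tips and the grey charger go in the yellow tray, the dark blue cell and the roll of tape in the green tray. Set each thing down centred on its own black shape on the tray floor, the right way up (jar lid uppermost, tape flat) and the cells and charger lying lengthwise along their shapes; leave the black stick and the steel memory stick where they lie.

Things in the scene. Friction and masses are not known exactly. Their poses are not given: they have to be found in the camera images.
- tray_yellow: Fixed shallow yellow tray, 220 long (its x, away from the robot) x 140 wide, floor top 5 and 4-thick rim 10 above the case. Origin: centre of its underside. Flat black shapes on its floor at y = 0: oblong 53 x 18, long along x, at x = -68 for the brown cell; disc of 38 diameter at x = 0 for the jar; oblong 47 x 33, long along x, at x = +66 for the charger.
- tray_green: Fixed shallow green tray, 220 long (its x, away from the robot) x 140 wide, floor top 5 and 4-thick rim 10 above the case. Origin: centre of its underside. Flat black shapes on its floor at y = 0: oblong 53 x 18, long along x, at x = -58 for the dark blue cell; ring of 60 outer diameter at x = +42 for the tape roll.
- brown_cell: AA cell lying flat, brown sleeve with a cream end; 50 long (its own x), 15 wide (12 to 15 between the fingers), 15 high. Origin: centre of its underside, z up. Belongs in the yellow tray.
- blue_cell: AA cell lying flat, dark blue sleeve with a cream end; 50 long (its own x), 15 wide (12 to 15 between the fingers), 15 high. Origin: centre of its underside, z up. Belongs in the green tray.
- tip_jar: Small clear round jar with a teal lid, standing; 33 across the lid (the glass below 30), 22 high, the lid being the upper 8. Origin: centre of its underside, z up. Belongs in the yellow tray.
- charger: Grey block-shaped charger with a black top panel; 44 long (its own x), 30 wide (y), 20 high. Origin: centre of its underside, z up. Belongs in the yellow tray.
- tape_roll: Roll of grey cloth tape lying flat; 56 outer diameter (58 at the loose tail, along its own +x), core hole about 29, 19 high. Origin: centre of its underside, z up. Belongs in the green tray.
- black_stick: Black receiver stick with a pale line along it, 63 long (its own x), 16 wide, 9 high. Origin: centre of its underside. Stays where it is.
- steel_stick: Memory stick in a bright steel shell, 57 long (its own y), 18 wide, 11 high. Origin: centre of its underside. Stays where it is.
Not all that is in view belongs to the job. What is shaped like the blue_cell but red is not meant.

How it is judged:
At the end, for the whole second after the job is handed in: Each of the five lies on the floor of its own tray (to 5 mm), within 15 mm along and across of its shape's centre, upright to 0.2 rad, cells and charger along their shapes to 0.35 rad, at rest; the black and the steel stick lie within 20 mm of where they were (x of brown_cell in the frame of tray_yellow between -0.083 and -0.053 m and y of brown_cell in the frame of tray_yellow between -0.015 and 0.015 m and z of each of brown_cell, tip_jar, charger in the frame of tray_yellow below 0.01 m and angle between each of brown_cell, tip_jar, charger, blue_cell, tape_roll's own z axis and vertical below 0.2 rad and linear speed of each of brown_cell, tip_jar, charger, blue_cell, tape_roll below 0.02 m/s and angle between the x axis of each of brown_cell, charger and the x axis of tray_yellow, either way round below 0.35 rad and x of tip_jar in the frame of tray_yellow between -0.015 and 0.015 m and y of tip_jar in the frame of tray_yellow between -0.015 and 0.015 m and x of charger in the frame of tray_yellow between 0.051 and 0.081 m and y of charger in the frame of tray_yellow between -0.015 and 0.015 m and x of blue_cell in the frame of tray_green between -0.073 and -0.043 m and y of blue_cell in the frame of tray_green between -0.015 and 0.015 m and z of each of blue_cell, tape_roll in the frame of tray_green below 0.01 m and angle between the x axis of blue_cell and the x axis of tray_green, either way round below 0.35 rad and x of tape_roll in the frame of tray_green between 0.027 and 0.057 m and y of tape_roll in the frame of tray_green between -0.015 and 0.015 m and distance of each of black_stick, steel_stick from where it was at the start of the episode below 0.02 m); the robot touches nothing.
It fails at once if the black stick or the steel memory stick is moved more than 20 mm (distance of any of black_stick, steel_stick from where it was at the start of the episode above 0.02 m).
It also fails if it takes over 115 s, if anything falls off the work surface, if the arm or the gripper's body presses on something with over 40 N, if the wrist force passes 120 N, or if a joint passes its speed limit or range.

## Robot

A 6-joint arm with a two-finger parallel gripper is mounted at the origin on a cart in front of the work surface, level with it; the furniture and walls round the work are solid. World frame = base frame: x ahead of the robot, y to its left, z up, the work surface at z = 0. Lengths are in m, angles in rad, forces in N, time in s.
With the tool pointing down it reaches from about 0.3 to 0.875 m from the base axis. Payload 6.4 kg.
Tool frame: the origin (TCP) lies at the very end of the fingers, on their centre line; the grasp point (between the pads) lies 19 mm behind it; z points along the fingers, y is the line along which they close (so a half turn about z gives the same grasp; the last joint's range is limited). The gripper opens to 85 mm and grips with 20 to 120 N. Pads are 22 mm wide; open, the fingers measure 114 mm over their backs; the gripper's body (76 mm by 85 mm) begins 54 mm behind the grasp point. The pads swing forward as they close: fully open they stand 13 mm farther back than shut.
Start: joints at [-1.488, 0.181, 1.607, -0, 1.354, -0.206], TCP at [0.164, -0.551, 0.198] pointing down, gripper open.
Joint ranges: [-2.99, 2.99], [-0.89, 2.07], [0.3, 2.58], [-1.14, 4.28], [0, 2.63], [-3.12, 3.12]. Speed limits (rad/s): [2.57, 2.57, 3.01, 3.14, 3.14, 3.14].

## Interface

Orientations are given as a unit quaternion [w, x, y, z].
In Python, from bench import ctrl gives the robot as it stands.
- The arm moves only by the tool jog_arm, never from a script. Its argument "series" is a list that holds one entry, the list of rows, each a list of 7 numbers: the shift along the tool's x, y, z in mm, then the turn, a rotation vector about the tool's x, y, z in rad, then the finger opening in mm, from 0 to 85.4. In form: [[[tx, ty, tz, rx, ry, rz, gripper], ...]]. A call has exactly 10 rows; each row shifts and turns the commanded pose from where the row before left it, along the tool's axes as they then stand; what a row does not reach is not made up. A row lasts 1/10 s, in which the tool goes at most 50 mm and 8.59 degrees, less where a joint would pass 70% of its speed; a pose out of reach is approached as far as the arm can. A call with a gripper value outside its range is refused whole. The fingers move at their own pace and stop on an object; the grip force is fixed at half the most. Time passes only in rows, so rows that do not move let the fingers close, or fill a call up. It gives the time, the measured TCP pose, the force, the opening and the grip force at its end, in the units of the state.
- ctrl.get_obs(): the state, without advancing time (a new reading comes with each control period).
- ctrl.camera(name): name is "scene" or "side" or "wrist"; returns a dict with "frame" (480x640x3 uint8, blue, green, red), "z_map" (480x640 float32, m along the optical axis (not along the pixel's ray), 0 where there is no reading), "fx", "fy", "cx", "cy" (pixels), "xyz" and "rotation" of the camera in the world. Camera axes: x right, y down, z forward; pixel columns grow to the right and rows downward; lengths in m; the calibration is good to about 2 mm. A picture is of the moment at which its call begins.
- ctrl.hand_in(): hands the job in; it is judged then, once.
The state is a dict: "time_s": time; "q": joint angles; "dq": joint speeds; "joint_efforts": joint torques, N m; "eef_pos": TCP position; "eef_rot": TCP orientation; "wrist_force": force on the tool from outside, world axes, zero at the start; "torque": the same for the moment, N m; "opening": opening from 0.0 (shut) to 1.0 (fully open); "grasp_force": force on a finger pad.
Only numpy, scipy, OpenCV 4.12 (cv2) and the standard library are available. Lean on these libraries where they do the work, as an engineer would, in place of code of your own. Each camera call takes 0.05 s, during which the arm holds its last target. There are 200 camera calls.

## Working session

There is one attempt and no reset: what is moved stays moved. The work goes in short steps, Python scripts to look and compute and a tool call to move; the robot and the scene stay as the last step left them, time stands still between calls to the robot, and variables do not carry over. Pictures are saved under pics/ and viewed, at most 14 in all, crops included, and the job is handed in when it is done.

Besides the shell and the picture viewer there is one more tool, called after "Emit:" by a JSON object that holds its "method" and its "body", one argument or row to a line. jog_arm: Moves the arm, as the interface text tells. Its arguments: {"type":"object","properties":{"series":{"type":"array"}},"required":["series"]}

```bash
ls; mkdir -p pics; cat > h.py <<'E'
import numpy as np, cv2
from bench import ctrl
def cam(n):
    c=ctrl.camera(n); return c
def R(c):
    r=np.array(c["rotation"],float)
    if r.shape==(3,3): return r
    from scipy.spatial.transform import Rotation as Ro
    return Ro.from_quat([r[1],r[2],r[3],r[0]]).as_matrix()
def ray(c,u,v,z):
    d=R(c)@np.array([(u-c["cx"])/c["fx"],(v-c["cy"])/c["fy"],1.]); o=np.array(c["xyz"])
    return o+d*(z-o[2])/d[2]
def cloud(c):
    v,u=np.mgrid[0:480,0:640]; z=c["z_map"]
    p=np.stack([(u-c["cx"])/c["fx"]*z,(v-c["cy"])/c["fy"]*z,z],-1)
    return p@R(c).T+np.array(c["xyz"])
E
python3 - <<'E'
from h import *
import pickle
print(ctrl.get_obs())
for n in("scene","side","wrist"):
    c=cam(n); pickle.dump(c,open(n+"0.pkl","wb")); cv2.imwrite(f"pics/{n}0.png",c["frame"])
    print(n,c["xyz"],c["rotation"],c["fx"],c["cx"],c["cy"])
E
```

```text
pics
{'time_s': 0.0, 'q': array([-1.48832672e+00,  1.81519106e-01,  1.60799403e+00, -1.51609086e-05,
        1.35381513e+00, -2.06284300e-01]), 'dq': array([ 0.00152885,  0.00021367,  0.00124817,  0.00086502, -0.00013655,
        0.00075209]), 'joint_efforts': array([-2.10074982e-04, -4.44872403e+01, -3.51336801e+01, -2.34669606e-04,
        9.37944045e-03,  1.48912648e-05]), 'eef_pos': array([ 0.16370518, -0.55057199,  0.1974033 ]), 'eef_rot': array([-8.66604922e-04,  9.89595131e-01,  1.43877460e-01,  4.63023621e-05]), 'wrist_force': array([ 0.42802985,  0.19572788, -1.01584085]), 'torque': array([ 0.0109015 , -0.04234648, -0.02273872]), 'grasp_force': 0.0, 'opening': 0.9964744327395318}
scene [-0.47253737 -0.53038309  0.49804498] [-0.47897593  0.71365283 -0.42533517  0.28349903] 599.0617338732054 323.3088765895755 246.9202094982941
side [0.18135773 0.38665801 0.88712241] [ 0.08981098 -0.34814843  0.8992897  -0.24900741] 509.0921262035012 320.89364634630186 244.11153068306163
wrist [ 0.24316567 -0.52606634  0.3724622 ] [ 0.13004392  0.79072523 -0.59003841 -0.09847265] 427.46001893211104 319.26785009344644 238.52586899504655
```

View pics/scene0.png

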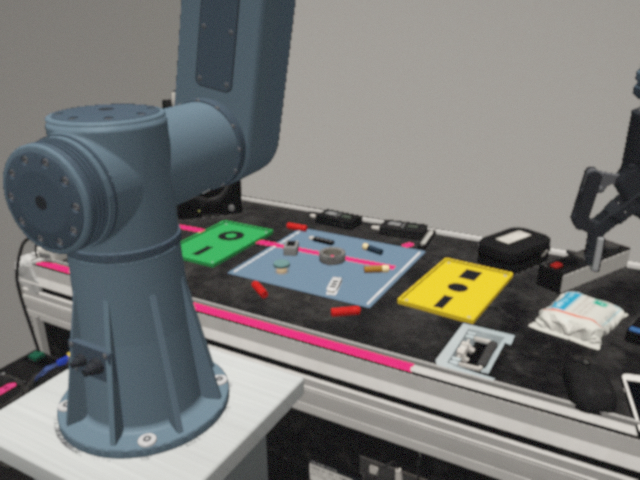

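View pics/side0.png

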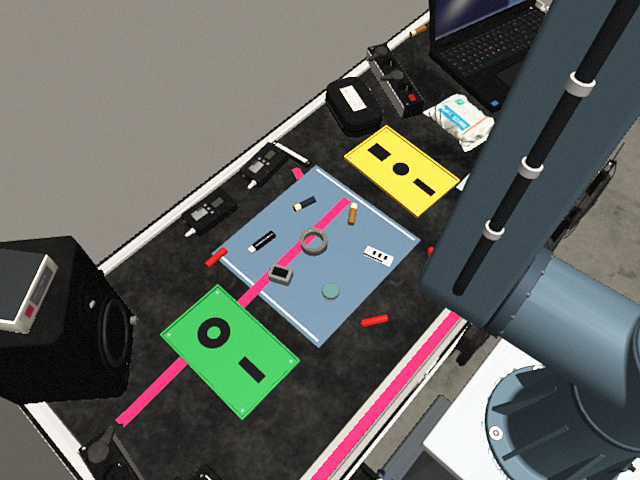

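The side view shows the mat with:
- brown cell at (353,213)
- dark blue cell with cream end at (304,203)
- tape (313,241), charger (281,275), jar (331,291)
- steel stick (378,255), black stick (262,241)
- yellow tray (402,170), green tray (230,350)

Lookalikes:
- for the blue cell: red cells (217,257), (374,320) and (430,250), plus the black stick (262,241)
- for the brown cell: an orange object off the mat (418,30)

I'll check these choices in a close crop.

```bash
python3 - <<'E'
from h import *
import pickle
c=pickle.load(open("side0.pkl","rb")); f=c["frame"]
cv2.imwrite("pics/crop1.png",cv2.resize(f[160:360,200:466],None,fx=3,fy=3,interpolation=cv2.INTER_CUBIC))
P=cloud(c)
def bb(n,m,zr=None):
    m=cv2.morphologyEx(m.astype(np.uint8),cv2.MORPH_CLOSE,np.ones((5,5)))
    k,l,s,ce=cv2.connectedComponentsWithStats(m); i=1+np.argmax(s[1:,4]); mm=l==i
    print(n,s[i],ce[i].round(1)); return mm
hsv=cv2.cvtColor(f,cv2.COLOR_BGR2HSV); H,S,V=[hsv[...,i].astype(int) for i in range(3)]
for n,m in(("yellow",(H>20)&(H<34)&(S>150)&(V>80)),("green",(H>50)&(H<80)&(S>120)&(V>60))):
    mm=bb(n,m)
    cn=max(cv2.findContours(mm.astype(np.uint8),cv2.RETR_EXTERNAL,2)[0],key=cv2.contourArea)
    (q)=cv2.convexHull(cn)[:,0]
    W=np.array([ray(c,u,v,0.010)[:2] for u,v in q]); r=cv2.minAreaRect((W*1000).astype(np.float32)); print(" rim rect",r, "floor z",np.median(P[...,2][mm]))
    ins=cv2.drawContours(np.zeros(mm.shape,np.uint8),[q],-1,1,-1).astype(bool)
    k,l,s,ce=cv2.connectedComponentsWithStats((ins&(V<70)&(cv2.erode(ins.astype(np.uint8),np.ones((9,9)))>0)).astype(np.uint8))
    for i in range(1,k):
        if s[i,4]>60:
            v,u=np.nonzero(l==i); W=np.array([ray(c,a,b,0.005)[:2] for a,b in zip(u,v)])*1000
            print("  shape",s[i,4],ce[i].round(),cv2.minAreaRect(W.astype(np.float32)),P[v,u,2].mean().round(4))
# objects: depth height above mat
Z=P[...,2]; 
roi=np.zeros(Z.shape,bool); cv2.fillPoly(r8:=np.zeros(Z.shape,np.uint8),[np.array([[318,165],[420,238],[320,346],[212,250]])],1)
matz=np.median(Z[(r8>0)&(H>95)&(H<120)&(S>60)&(V>100)]); print("mat z",matz)
k,l,s,ce=cv2.connectedComponentsWithStats(((r8>0)&(Z>matz+.005)&(c["z_map"]>0)).astype(np.uint8))
for i in range(1,k):
    if s[i,4]>40:
        mm=l==i; z=np.percentile(Z[mm],90); t=mm&(Z>z-.005); W=P[t][:,:2]*1000
        print(ce[i].round(),s[i,4],"ztop",round(z*1000,1),[np.round(x,1) for x in cv2.minAreaRect(W.astype(np.float32))],"med",np.median(f[t],0))
E
```

```text
yellow [ 344  125  116   93 4818] [401.8 170.4]
 rim rect ((524.4349365234375, -269.23834228515625), (146.90138244628906, 223.5626678466797), 85.3182144165039) floor z 0.005226816421288694
  shape 190 [379. 152.] ((591.64892578125, -277.57476806640625), (28.86856460571289, 44.413028717041016), 86.19940185546875) 0.0054
  shape 149 [400. 168.] ((525.8438720703125, -272.3331298828125), (33.7942008972168, 31.079444885253906), 42.68085479736328) 0.0113
  shape 122 [424. 187.] ((458.0207214355469, -266.5885314941406), (14.145171165466309, 50.25563049316406), 85.47698974609375) 0.0054
green [ 160  284  140  137 8527] [230.8 351.3]
 rim rect ((500.7680969238281, 262.96826171875), (141.6996612548828, 222.87367248535156), 89.21821594238281) floor z 0.00505563787875829
  shape 615 [213. 333.] ((543.78125, 262.2588195800781), (56.93091583251953, 55.724609375), 42.42049789428711) 0.0081
  shape 265 [251. 369.] ((443.9137268066406, 262.88946533203125), (15.643376350402832, 50.580142974853516), 88.90177917480469) 0.0084
mat z 0.00025389726805163937
[304. 204.] 160 ztop 15.5 [array([615.3, -55.6]), array([49.2, 14.7]), np.float64(75.8)] med [67. 56. 42.]
[352. 214.] 148 ztop 15.4 [array([ 525. , -104.1]), array([13.4, 49.4]), np.float64(31.9)] med [ 58. 131. 194.]
[313. 241.] 398 ztop 20.1 [array([5.382e+02, 2.000e-01]), array([52.1, 56.8]), np.float64(43.2)] med [128.  137.  138.5]
[261. 241.] 193 ztop 9.8 [array([617. ,  69.8]), array([62.8, 17.2]), np.float64(83.6)] med [31. 28. 25.]
[221. 252.] 69 ztop 14.9 [array([655.5, 141.6]), array([20.3, 13.6]), np.float64(89.1)] med [ 42.5  46.  241.5]
[378. 255.] 240 ztop 12.1 [array([423.5, -64.1]), array([56.6, 20. ]), np.float64(13.3)] med [245. 249. 250.]
[279. 274.] 381 ztop 21.3 [array([535.7,  98.8]), array([43.9, 30.1]), np.float64(22.6)] med [116. 116. 121.]
[330. 291.] 252 ztop 22.6 [array([438.6,  61.5]), array([30.2, 32.5]), np.float64(41.8)] med [166. 173. 127.]
```

View pics/crop1.png

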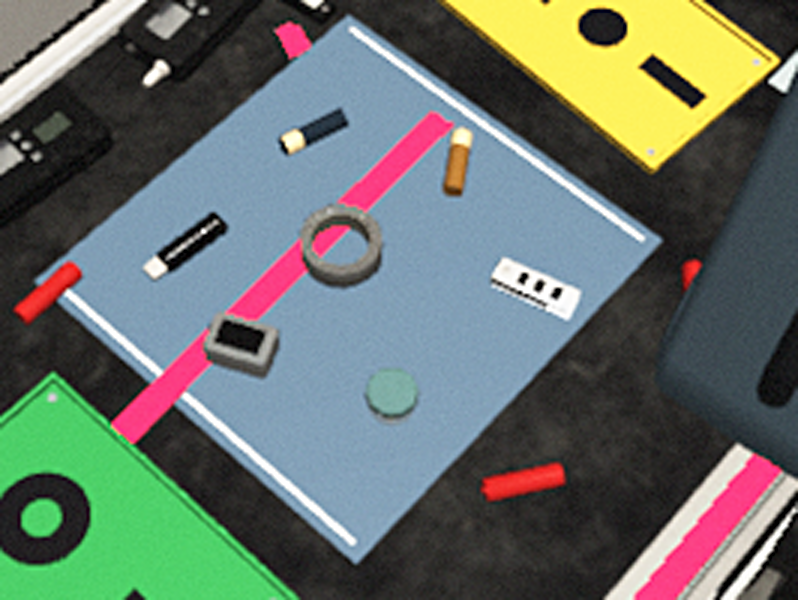

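The crop confirms the choice. The dark blue cell with the cream end is at side px (304,203), the brown cell at (353,213) and the black stick with the pale line at (262,241). The red cells are off the mat. Next I'll cross-check heights by triangulating side and scene, then print the first move.

```bash
cat >> h.py <<'E'
def plan(x,y,z,phi_deg):
    o=ctrl.get_obs(); p=np.array(o["eef_pos"])*1000; w,a,b,c=o["eef_rot"]
    ph=2*np.arctan2(b,a) ; d=np.array([x,y])-p[:2]
    r=(ph-np.radians(phi_deg)+np.pi/2)%np.pi-np.pi/2
    print("t %.2f pos"%o["time_s"],p.round(1),"phi %.1f"%np.degrees(ph),"q6 %.2f"%o["q"][5],"| now-frame tx %.1f ty %.1f tz %.1f rz %.3f"%(d@[np.cos(ph),np.sin(ph)],d@[np.sin(ph),-np.cos(ph)],p[2]-z,r),"open",round(o["opening"]*85.4,1),"F",np.round(o["wrist_force"],1),"gf",round(float(o["grasp_force"]),1))
E
python3 - <<'E'
from h import *
import pickle
A=pickle.load(open("side0.pkl","rb")); B=pickle.load(open("scene0.pkl","rb"))
def blob(c,f,near):
    h=cv2.cvtColor(c["frame"],cv2.COLOR_BGR2HSV).astype(int); m=f(h[...,0],h[...,1],h[...,2]).astype(np.uint8)
    k,l,s,ce=cv2.connectedComponentsWithStats(m); ok=[i for i in range(1,k) if s[i,4]>15]
    i=min(ok,key=lambda i:np.hypot(*(ce[i]-near))); return ce[i]
def tri(a,b):
    M=[];o=[]
    for c,(u,v) in((A,a),(B,b)):
        d=R(c)@np.array([(u-c["cx"])/c["fx"],(v-c["cy"])/c["fy"],1]);d/=np.linalg.norm(d);Q=np.eye(3)-np.outer(d,d);M.append(Q);o.append(Q@c["xyz"])
    return np.linalg.solve(sum(M),sum(o))*1000
for n,f,a,b in(("brown sleeve",lambda H,S,V:(H>5)&(H<22)&(S>130)&(V>90),(352,217),(374,268)),
 ("jar lid",lambda H,S,V:(H>70)&(H<95)&(S>35)&(V>60),(330,290),(282,266)),
 ("yellow",lambda H,S,V:(H>20)&(H<34)&(S>150)&(V>80),(401,170),(456,289)),
 ("green",lambda H,S,V:(H>50)&(H<80)&(S>120)&(V>60),(230,350),(225,243))):
    p,q=blob(A,f,a),blob(B,f,b); print(n,p.round(),q.round(),tri(p,q).round(1))
# same from scene depth
P=cloud(B)
for n,(u,v) in(("charger",(291,243)),("blue",(320,239)),("tape",(341,258)),("tray y",(440,300))):
    print(n,"scene pts z max",(np.nanpercentile(P[v-6:v+7,u-6:u+7,2],97)*1000).round(1))
plan(525,-104,120,-58.1)
E
```

```text
brown sleeve [352. 215.] [373. 268.] [ 522.  -100.9    8.8]
jar lid [330. 291.] [281. 263.] [438.5  61.   18. ]
yellow [402. 170.] [456. 290.] [ 520.5 -270.3    2.9]
green [231. 351.] [221. 242.] [498.7 262.2   1.5]
charger scene pts z max 20.7
blue scene pts z max 8.9
tape scene pts z max 19.0
tray y scene pts z max 6.4
t 0.15 pos [ 163.7 -550.7  197.6] phi 16.5 q6 -0.21 | now-frame tx 473.5 ty -325.3 tz 77.6 rz 1.303 open 85.7 F [ 0.  -0.2  0.2] gf 0.0
```

Emit:
{"method": "jog_arm", "body": {
  "series": [
    [[40, -27.5, 0, 0, 0, 0, 40], [40, -27.5, 0, 0, 0, 0, 40], [40, -27.5, 0, 0, 0, 0, 40], [40, -27.5, 0, 0, 0, 0, 40], [40, -27.5, 0, 0, 0, 0, 40], [40, -27.5, 0, 0, 0, 0, 40], [40, -27.5, 0, 0, 0, 0, 40], [40, -27.5, 0, 0, 0, 0, 40], [40, -27.5, 0, 0, 0, 0, 40], [40, -27.5, 0, 0, 0, 0, 40]]
  ]
}}

```text
time_s: 1.15
eef_pos: [0.4697, -0.1718, 0.1983]
eef_rot: [0.0, 0.99, 0.144, 0.0]
wrist_force: [0.1, -0.3, -0.2]
opening: 0.466
grasp_force: 0.0
```

Emit:
{"method": "jog_arm", "body": {
  "series": [
    [[40, -27, 0, 0, 0, 0, 40], [33.5, -23, 0, 0, 0, 0, 40], [0, 0, 10, 0, 0, 0.145, 40], [0, 0, 10, 0, 0, 0.145, 40], [0, 0, 10, 0, 0, 0.145, 40], [0, 0, 10, 0, 0, 0.145, 40], [0, 0, 10, 0, 0, 0.145, 40], [0, 0, 10, 0, 0, 0.145, 40], [0, 0, 10, 0, 0, 0.145, 40], [0, 0, 10, 0, 0, 0.145, 40]]
  ]
}}

```text
time_s: 2.15
eef_pos: [0.5249, -0.1047, 0.1176]
eef_rot: [0.0, 0.905, -0.425, -0.0]
wrist_force: [0.5, 0.4, 0.0]
opening: 0.469
grasp_force: 0.0
```

```bash
python3 - <<'E'
from h import *
c=cam("wrist"); cv2.imwrite("pics/w1.png",c["frame"])
f=c["frame"];h=cv2.cvtColor(f,cv2.COLOR_BGR2HSV).astype(int);H,S,V=h[...,0],h[...,1],h[...,2]
P=cloud(c)
m=(((H>5)&(H<28)&(S>50)&(V>90))&(P[...,2]>.006)).astype(np.uint8)
k,l,s,ce=cv2.connectedComponentsWithStats(m)
for i in range(1,k):
    if s[i,4]>150:
        W=P[l==i]; print(ce[i].round(),s[i,4],"z",np.percentile(W[:,2],95)*1000,cv2.minAreaRect((W[:,:2]*1000).astype(np.float32)))
plan(525,-104,4,-58.1)
E
```

```text
[475. 124.] 3162 z 10.318780983541846 ((495.57305908203125, -208.95263671875), (214.77052307128906, 92.3302230834961), 24.044912338256836)
[318. 217.] 1367 z 14.593791474981655 ((542.1655883789062, -127.56378936767578), (14.564024925231934, 106.01449584960938), 33.97709274291992)
[146. 203.] 372 z 14.883671061039674 ((602.4631958007812, -100.1364517211914), (143.27334594726562, 14.048186302185059), 71.91034698486328)
t 2.20 pos [ 523.7 -104.2  115.8] phi -50.7 q6 2.04 | now-frame tx 0.6 ty -1.1 tz 111.8 rz 0.130 open 40.0 F [-1.5 -0.  -1. ] gf 0.0
```

View pics/w1.png

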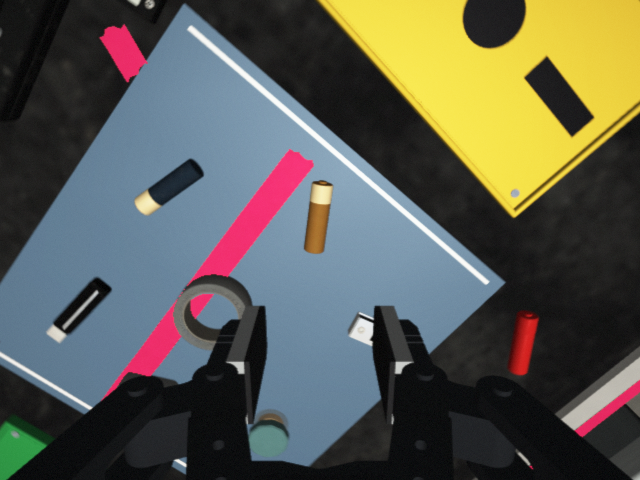

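The wrist view shows the brown cell at (318,217) ahead of the fingers, with the yellow tray at the upper right. The wrist camera gives its top at about 14.6 mm, which agrees with the side and scene views. Descending to grasp.

Emit:
{"method": "jog_arm", "body": {
  "series": [
    [[0.5, -1, 14, 0, 0, 0.12, 36], [0, 0, 16, 0, 0, 0, 36], [0, 0, 16, 0, 0, 0, 36], [0, 0, 16, 0, 0, 0, 36], [0, 0, 16, 0, 0, 0, 36], [0, 0, 14, 0, 0, 0, 36], [0, 0, 12, 0, 0, 0, 36], [0, 0, 8, 0, 0, 0, 36], [0, 0, 0, 0, 0, 0, 36], [0, 0, 0, 0, 0, 0, 12]]
  ]
}}

```text
time_s: 3.2
eef_pos: [0.5264, -0.1046, 0.0065]
eef_rot: [0.0, 0.88, -0.475, 0.0]
wrist_force: [-0.3, -0.1, -0.3]
opening: 0.265
grasp_force: 0.0
```

Emit:
{"method": "jog_arm", "body": {
  "series": [
    [[0, 0, 0, 0, 0, 0, 5], [0, 0, 0, 0, 0, 0, 5], [0, 0, 0, 0, 0, 0, 5], [0, 0, 0, 0, 0, 0, 5], [0, 0, -5, 0, 0, 0, 5], [0, 0, -15, 0, 0, 0, 5], [0, 0, -20, 0, 0, 0, 5], [0, 0, -20, 0, 0, 0, 5], [0, 0, 0, 0, 0, 0, 5], [0, 0, 0, 0, 0, 0, 5]]
  ]
}}

```text
time_s: 4.2
eef_pos: [0.5268, -0.1048, 0.0674]
eef_rot: [-0.0, 0.88, -0.476, 0.001]
wrist_force: [-0.3, 0.5, -0.2]
opening: 0.059
grasp_force: 0.0
```

```bash
python3 - <<'E'
from h import *
# yellow tray: discs/oblong shapes from side view: brown (458,-266.6) axis -4.7deg
plan(458,-266.8,60,-4.7)
E
```

```text
t 4.20 pos [ 526.8 -104.8   67.4] phi -56.8 q6 2.14 | now-frame tx 97.9 ty 146.3 tz 7.4 rz -0.909 open 5.0 F [-0.3  0.5 -0.2] gf 0.0
```

```bash
python3 - <<'E'
from h import *
c=cam("wrist"); cv2.imwrite("pics/w2.png",c["frame"]); c=cam("side"); f=c["frame"];P=cloud(c);Z=P[...,2]
h=cv2.cvtColor(f,cv2.COLOR_BGR2HSV).astype(int);H,S,V=h[...,0],h[...,1],h[...,2]
m=(H>5)&(H<28)&(S>70)&(V>90); r=np.zeros(m.shape,bool); r[180:250,310:400]=1
v,u=np.nonzero(m&r); 
if len(v): print(len(v),u.mean(),v.mean(),cv2.minAreaRect((P[v,u,:2]*1000).astype(np.float32)),np.percentile(P[v,u,2],90))
E
```

```text
190 366.18947368421055 204.91052631578947 ((379.06085205078125, 97.14201354980469), (96.35746765136719, 694.506591796875), 26.42925453186035) 0.015064596100895555
```

View pics/w2.png

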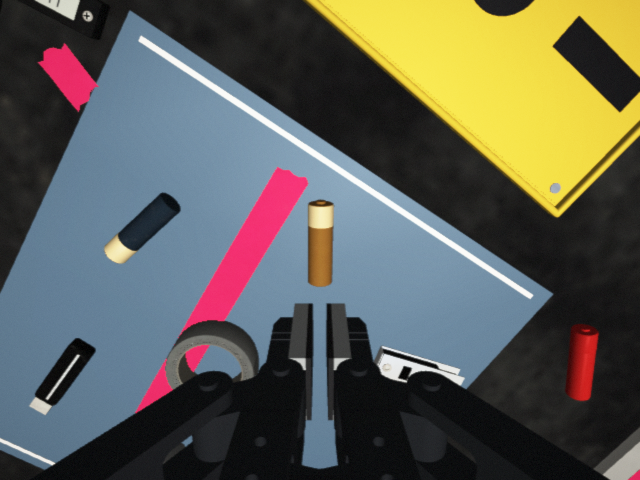

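The gripper is empty and shut. The brown cell still lies on the mat at wrist px (320,243), in line with the fingers. I'll measure where it is.

```bash
cat >> h.py <<'E'
def meas(n,f,box,zlo=.004,zhi=.03):
    """height-filtered, morphologically opened colour blob -> world rect (mm)"""
    c=cam(n); h=cv2.cvtColor(c["frame"],cv2.COLOR_BGR2HSV).astype(int); P=cloud(c); u0,v0,u1,v1=box
    m=f(h[...,0],h[...,1],h[...,2])&(P[...,2]>zlo)&(P[...,2]<zhi); b=np.zeros(m.shape,bool); b[v0:v1,u0:u1]=1
    m=cv2.morphologyEx((m&b).astype(np.uint8),cv2.MORPH_OPEN,np.ones((3,3)))
    k,l,s,ce=cv2.connectedComponentsWithStats(m); i=1+np.argmax(s[1:,4]); W=P[l==i]*1000; zt=np.percentile(W[:,2],90)
    q=cv2.findContours((l==i).astype(np.uint8),0,2)[0][0][:,0]
    Q=np.array([ray(c,*p,zt/2000)[:2] for p in q])*1000
    print(n,ce[i].round(1),s[i,4],"ztop %.1f"%zt,"depth rect",[np.round(x,1) for x in cv2.minAreaRect(W[:,:2].astype(np.float32))],"ray rect",[np.round(x,1) for x in cv2.minAreaRect(Q.astype(np.float32))],"ray ctr",(ray(c,*ce[i],zt/1000-.003)*1000).round(1))
E
python3 - <<'E'
from h import *
f=lambda H,S,V:(H>5)&(H<28)&(S>60)&(V>70)
meas("wrist",f,(290,190,350,295)); meas("side",f,(320,190,390,240))
E
```

```text
wrist [318.5 243.3] 1938 ztop 14.2 depth rect [array([ 526.6, -104.3]), array([13.6, 50.4]), np.float64(32.6)] ray rect [array([ 525.7, -102.9]), array([13.7, 52.3]), np.float64(32.6)] ray ctr [ 526.9 -104.4   11.2]
side [351.6 216. ] 107 ztop 15.1 depth rect [array([ 521.7, -100.2]), array([13. , 38.5]), np.float64(33.0)] ray rect [array([ 522.6, -101.4]), array([13. , 41.8]), np.float64(32.7)] ray ctr [520.7 -98.7  12.1]
```

Emit:
{"method": "jog_arm", "body": {
  "series": [
    [[0, 0, 14, 0, 0, 0, 30], [0, 0, 14, 0, 0, 0, 30], [0, 0, 12, 0, 0, 0, 30], [0, 0, 10, 0, 0, 0, 30], [0, 0, 8, 0, 0, 0, 30], [0, 0, 5, 0, 0, 0, 30], [0, 0, 2, 0, 0, 0, 30], [0, 0, 0, 0, 0, 0, 30], [0, 0, 0, 0, 0, 0, 30], [0, 0, 0, 0, 0, 0, 30]]
  ]
}}

```text
time_s: 5.4
eef_pos: [0.5266, -0.1048, 0.0018]
eef_rot: [-0.0, 0.88, -0.476, 0.001]
wrist_force: [0.1, 0.3, 0.2]
opening: 0.353
grasp_force: 0.0
```

```bash
python3 - <<'E'
from h import *
for _ in range(3): ctrl.camera("wrist"); plan(526.7,-104.4,1,-57.4)
E
```

```text
t 5.45 pos [ 526.6 -104.7    1.8] phi -56.8 q6 2.14 | now-frame tx -0.2 ty -0.2 tz 0.8 rz 0.011 open 30.2 F [0.7 0.7 0.2] gf 0.0
t 5.50 pos [ 526.5 -104.7    1.7] phi -56.8 q6 2.14 | now-frame tx -0.1 ty -0.3 tz 0.7 rz 0.011 open 30.2 F [-0.1  0.8 -0.3] gf 0.0
t 5.55 pos [ 526.5 -104.6    1.6] phi -56.8 q6 2.14 | now-frame tx -0.1 ty -0.3 tz 0.6 rz 0.011 open 30.0 F [-0.8  0.7 -0.2] gf 0.0
```

Emit:
{"method": "jog_arm", "body": {
  "series": [
    [[0, 0, 0, 0, 0, 0, 6], [0, 0, 0, 0, 0, 0, 6], [0, 0, 0, 0, 0, 0, 6], [0, 0, 0, 0, 0, 0, 6], [0, 0, 0, 0, 0, 0, 6], [0, 0, 0, 0, 0, 0, 6], [0, 0, 0, 0, 0, 0, 6], [0, 0, 0, 0, 0, 0, 6], [0, 0, 0, 0, 0, 0, 6], [0, 0, 0, 0, 0, 0, 6]]
  ]
}}

```text
time_s: 6.55
eef_pos: [0.5262, -0.1045, 0.0013]
eef_rot: [-0.0, 0.88, -0.476, 0.0]
wrist_force: [0.3, -0.4, 0.1]
opening: 0.073
grasp_force: 0.0
```

```bash
python3 - <<'E'
from h import *
c=cam("wrist"); s=cam("side")
cv2.imwrite("pics/w3.png",np.hstack([cv2.resize(c["frame"],(400,300)),cv2.resize(s["frame"][170:260,300:420],(400,300))]))
f=lambda H,S,V:(H>5)&(H<28)&(S>60)&(V>70)
meas("side",f,(320,190,390,240),.004,.05); plan(526,-104,1,-57)
E
```

```text
side [351.6 216.4] 102 ztop 15.8 depth rect [array([521.4, -99.6]), array([12.9, 36.9]), np.float64(32.2)] ray rect [array([ 522.2, -100.9]), array([13. , 41.1]), np.float64(32.7)] ray ctr [519.9 -97.5  12.8]
t 6.70 pos [ 526.2 -104.5    1.3] phi -56.8 q6 2.14 | now-frame tx -0.5 ty -0.1 tz 0.3 rz 0.004 open 5.8 F [-1.2  0.4 -0.1] gf 0.0
```

View pics/w3.png

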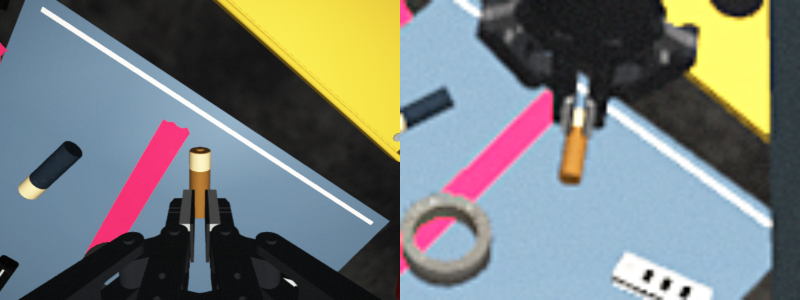

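```bash
python3 - <<'E'
from h import *
from scipy.spatial.transform import Rotation as Ro
o=ctrl.get_obs(); w,a,b,d=o["eef_rot"]; T=Ro.from_quat([a,b,d,w]).as_matrix()
for n in("wrist","side"):
    c=cam(n); P=cloud(c); L=(P-o["eef_pos"])@T*1000
    g=c["frame"].astype(int); 
    g=(g.max(2)-g.min(2)<30)&(c["z_map"]>0)   # greyish finger pixels
    m=g&(abs(L[...,0])<40)&(abs(L[...,1])<25)&(L[...,2]<-6)&(L[...,2]>-60)
    Q=L[m]; 
    for lo in range(-60,-5,6):
        s=Q[(Q[:,2]>=lo)&(Q[:,2]<lo+6)]
        if len(s): print(n,lo,len(s),"x",np.percentile(s[:,0],[5,50,95]).round(0),"y",np.percentile(s[:,1],[5,95]).round(0))
for v in range(195,222,5): print([ (v,u,(cloud(c)[v,u]*1000).round(0).tolist()) for u in (352,356)])
E
```

```text
wrist -60 891 x [ 5.  8. 10.] y [-16.  15.]
wrist -54 768 x [ 5.  6. 10.] y [-16.  15.]
wrist -48 712 x [-4.  6. 10.] y [-16.  14.]
wrist -42 417 x [ 5. 10. 10.] y [-14.  13.]
wrist -36 5 x [9. 9. 9.] y [-10.   7.]
wrist -18 1 x [-25. -25. -25.] y [2. 2.]
wrist -12 72 x [-4.  7. 23.] y [-8.  7.]
side -60 21 x [-12. -10.  -6.] y [-11.  17.]
side -54 17 x [-13. -10.  -4.] y [-9. 15.]
side -48 19 x [-12.  -9.  -5.] y [-13.  14.]
side -42 7 x [-11. -10.  -7.] y [-5. 14.]
side -18 4 x [13. 17. 21.] y [0. 1.]
side -12 10 x [-23.  -8.  17.] y [-6. -2.]
[(195, 352, [530.0, -105.0, 70.0]), (195, 356, [524.0, -110.0, 71.0])]
[(200, 352, [551.0, -137.0, 0.0]), (200, 356, [517.0, -101.0, 70.0])]
[(205, 352, [537.0, -119.0, 14.0]), (205, 356, [514.0, -100.0, 56.0])]
[(210, 352, [529.0, -110.0, 14.0]), (210, 356, [513.0, -100.0, 41.0])]
[(215, 352, [520.0, -99.0, 16.0]), (215, 356, [520.0, -113.0, 0.0])]
[(220, 352, [514.0, -92.0, 12.0]), (220, 356, [512.0, -104.0, 0.0])]
```

Both cameras put the real fingertips about 37 mm behind the reported TCP, so the fingers closed above the cell. That explains the miss. I'll open and go about 34 mm lower, watching the force.

Emit:
{"method": "jog_arm", "body": {
  "series": [
    [[0, 0, 0, 0, 0, 0, 32], [0, 0, 0, 0, 0, 0, 32], [0, 0, 0, 0, 0, 0, 32], [0, 0, 6, 0, 0, 0, 32], [0, 0, 6, 0, 0, 0, 32], [0, 0, 6, 0, 0, 0, 32], [0, 0, 5, 0, 0, 0, 32], [0, 0, 5, 0, 0, 0, 32], [0, 0, 2, 0, 0, 0, 32], [0, 0, 0, 0, 0, 0, 32]]
  ]
}}

```text
time_s: 7.8
eef_pos: [0.5259, -0.1044, -0.0292]
eef_rot: [0.0, 0.88, -0.476, -0.0]
wrist_force: [0.2, 0.4, -0.0]
opening: 0.376
grasp_force: 0.0
```

Emit:
{"method": "jog_arm", "body": {
  "series": [
    [[0, 0, 1, 0, 0, 0, 32], [0, 0, 1, 0, 0, 0, 32], [0, 0, 0, 0, 0, 0, 6], [0, 0, 0, 0, 0, 0, 6], [0, 0, 0, 0, 0, 0, 6], [0, 0, 0, 0, 0, 0, 6], [0, 0, 0, 0, 0, 0, 6], [0, 0, 0, 0, 0, 0, 6], [0, 0, 0, 0, 0, 0, 6], [0, 0, 0, 0, 0, 0, 6]]
  ]
}}

```text
time_s: 8.8
eef_pos: [0.5265, -0.1047, -0.0304]
eef_rot: [-0.0, 0.88, -0.476, 0.0]
wrist_force: [-0.7, 0.6, 5.4]
opening: 0.132
grasp_force: 61.4
```

Gripped at 61 N. Now lifting and carrying it to the yellow tray.

Emit:
{"method": "jog_arm", "body": {
  "series": [
    [[0, 0, -5, 0, 0, 0, 6], [0, 0, -15, 0, 0, 0, 6], [0, 0, -20, 0, 0, 0, 6], [0, 0, -20, 0, 0, 0, 6], [25, 36, 0, 0, 0, 0, 6], [25, 37, 0, 0, 0, 0, 6], [25, 37, 0, 0, 0, 0, 6], [23, 36, 0, 0, 0, 0, 6], [0, 0, 0, 0, 0, -0.13, 6], [0, 0, 0, 0, 0, -0.13, 6]]
  ]
}}

```text
time_s: 9.8
eef_pos: [0.4571, -0.2683, 0.0303]
eef_rot: [0.0, 0.934, -0.357, 0.0]
wrist_force: [0.7, 0.9, -0.8]
opening: 0.133
grasp_force: 60.8
```

Emit:
{"method": "jog_arm", "body": {
  "series": [
    [[0, 0, 0, 0, 0, -0.13, 6], [0, 0, 0, 0, 0, -0.13, 6], [0, 0, 0, 0, 0, -0.13, 6], [0, 0, 10, 0, 0, -0.13, 6], [0, 0, 15, 0, 0, -0.13, 6], [0, 0, 10, 0, 0, 0, 6], [0, 0, 5, 0, 0, 0, 6], [0, 0, 0, 0, 0, 0, 6], [0, 0, 0, 0, 0, 0, 6], [0, 0, 0, 0, 0, 0, 6]]
  ]
}}

```text
time_s: 10.8
eef_pos: [0.4581, -0.2669, -0.0101]
eef_rot: [0.0, 0.999, -0.041, 0.0]
wrist_force: [0.8, -0.5, -0.6]
opening: 0.132
grasp_force: 60.8
```

```bash
python3 - <<'E'
from h import *
c=cam("wrist"); s=cam("side"); f=c["frame"]
cv2.imwrite("pics/w4.png",np.hstack([cv2.resize(f,(400,300)),cv2.resize(s["frame"][120:240,320:480],(400,300))]))
for _ in range(2): plan(458,-266.8,-24,-4.7)
# yellow shapes by wrist camera
h=cv2.cvtColor(f,cv2.COLOR_BGR2HSV).astype(int);P=cloud(c)*1000
y=((h[...,0]>20)&(h[...,0]<34)&(h[...,1]>120)).astype(np.uint8)
hu=np.zeros_like(y); cv2.fillPoly(hu,[cv2.convexHull(max(cv2.findContours(y,0,2)[0],key=cv2.contourArea))],1)
k,l,st,ce=cv2.connectedComponentsWithStats(((hu>0)&(h[...,2]<70)&(abs(P[...,2]-5)<4)).astype(np.uint8))
for i in range(1,k):
    if st[i,4]>300:
        v,u=np.nonzero(l==i); print(st[i],(P[v,u]).mean(0).round(1),[np.round(x,1) for x in cv2.minAreaRect(P[v,u,:2].astype(np.float32))])
E
```

```text
t 10.90 pos [ 458.1 -266.8  -10.2] phi -4.7 q6 0.90 | now-frame tx -0.1 ty -0.0 tz 13.8 rz 0.000 open 10.9 F [-0.1  0.3 -0.8] gf 60.8
t 10.90 pos [ 458.1 -266.8  -10.2] phi -4.7 q6 0.90 | now-frame tx -0.1 ty -0.0 tz 13.8 rz 0.000 open 10.9 F [-0.1  0.3 -0.8] gf 60.8
[ 111    0   66  387 1168] [ 512.  -202.     6.9] [array([ 500.2, -201.1]), array([  4.5, 151. ]), np.float64(86.6)]
[265   0  98   5 486] [ 569.4 -272.9    5. ] [array([ 569.4, -272.8]), array([32.4,  1.8]), np.float64(85.5)]
[ 463    0   54  383 1073] [ 506.1 -333.9    6.4] [array([ 489.7, -332.5]), array([  1.6, 150.3]), np.float64(85.3)]
[ 263   81  103  105 8412] [ 526.9 -269.3    5.1] [array([ 526.3, -269.2]), array([37.2, 37.4]), np.float64(54.2)]
[ 293  243   44   60 1124] [ 478.2 -263.8    4.9] [array([ 471.8, -264.7]), array([17.4, 26.7]), np.float64(85.7)]
```

View pics/w4.png

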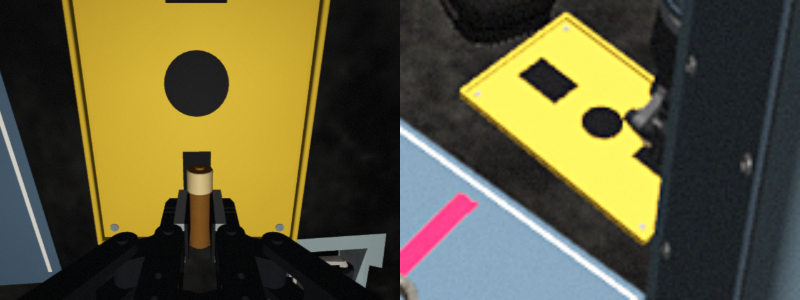

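The wrist view shows the brown cell over its oblong, whose free end is at (197,160). The disc measured by the wrist camera puts the brown target at (458.6,-263.6), so I shift 3 mm and lower.

Emit:
{"method": "jog_arm", "body": {
  "series": [
    [[0.5, -3, 5, 0, 0, 0, 6], [0, 0, 5, 0, 0, 0, 6], [0, 0, 3, 0, 0, 0, 6], [0, 0, 1.5, 0, 0, 0, 6], [0, 0, 0, 0, 0, 0, 6], [0, 0, 0, 0, 0, 0, 30], [0, 0, 0, 0, 0, 0, 30], [0, 0, -5, 0, 0, 0, 30], [0, 0, -25, 0, 0, 0, 40], [0, 0, -30, 0, 0, 0, 40]]
  ]
}}

```text
time_s: 11.9
eef_pos: [0.4574, -0.2627, 0.0345]
eef_rot: [-0.001, 0.999, -0.041, -0.001]
wrist_force: [1.1, 0.0, -0.2]
opening: 0.471
grasp_force: 0.0
```

```bash
python3 - <<'E'
from h import *
f=lambda H,S,V:(H>5)&(H<20)&(S>60)&(V>60)
meas("wrist",f,(250,100,390,400),.007,.03)
plan(615.3,-55.6,20,75.8)
E
```

```text
wrist [321.3 280.8] 1840 ztop 19.1 depth rect [array([ 452.1, -261.8]), array([13.9, 36.3]), np.float64(86.2)] ray rect [array([ 448.5, -261.5]), array([14.2, 38.1]), np.float64(86.0)] ray ctr [ 452.2 -261.9   16.1]
t 11.95 pos [ 460.8 -265.5   40.3] phi -4.6 q6 0.91 | now-frame tx 137.1 ty -221.6 tz 20.3 rz -1.404 open 40.0 F [ 3.8 -2.4  3.2] gf 0.0
```

Emit:
{"method": "jog_arm", "body": {
  "series": [
    [[23, -36.5, 0, 0, 0, 0, 32], [23, -36.5, 0, 0, 0, 0, 32], [23, -36.5, 0, 0, 0, 0, 32], [23, -36.5, 0, 0, 0, 0, 32], [23, -37, 0, 0, 0, 0, 32], [23, -37, 0, 0, 0, 0, 32], [0, 0, 0, 0, 0, -0.14, 32], [0, 0, 0, 0, 0, -0.14, 32], [0, 0, 0, 0, 0, -0.14, 32], [0, 0, 0, 0, 0, -0.14, 32]]
  ]
}}

```text
time_s: 12.95
eef_pos: [0.614, -0.0552, 0.035]
eef_rot: [0.0, 0.971, 0.24, 0.0]
wrist_force: [-0.9, -0.0, 0.1]
opening: 0.373
grasp_force: 0.0
```

Emit:
{"method": "jog_arm", "body": {
  "series": [
    [[0, 0, 0, 0, 0, -0.14, 32], [0, 0, 0, 0, 0, -0.14, 32], [0, 0, 0, 0, 0, -0.14, 32], [0, 0, 0, 0, 0, -0.14, 32], [0, 0, 0, 0, 0, -0.14, 32], [0, 0, 0, 0, 0, -0.14, 32], [0, 0, 0, 0, 0, 0, 32], [0, 0, 0, 0, 0, 0, 32], [0, 0, 0, 0, 0, 0, 32], [0, 0, 0, 0, 0, 0, 32]]
  ]
}}

```text
time_s: 13.95
eef_pos: [0.6139, -0.0555, 0.0348]
eef_rot: [0.0, 0.791, 0.612, 0.0]
wrist_force: [0.9, -0.2, 0.5]
opening: 0.374
grasp_force: 0.0
```

```bash
python3 - <<'E'
from h import *
c=cam("wrist"); cv2.imwrite("pics/w5.png",cv2.resize(c["frame"],(400,300)))
f=lambda H,S,V:(V>0)
meas("wrist",f,(260,160,380,300),.006,.025)
plan(615.3,-55.6,-31,75.8)
E
```

```text
wrist [327.4 257.4] 2357 ztop 14.1 depth rect [array([618.7, -51.4]), array([45.4, 14.6]), np.float64(74.1)] ray rect [array([618.5, -52. ]), array([46. , 14.6]), np.float64(74.1)] ray ctr [618.9 -49.9  11.1]
t 14.05 pos [613.9 -55.5  34.8] phi 75.5 q6 -0.03 | now-frame tx 0.2 ty 1.4 tz 65.8 rz -0.005 open 32.0 F [-0.   0.6 -0.2] gf 0.0
```

View pics/w5.png

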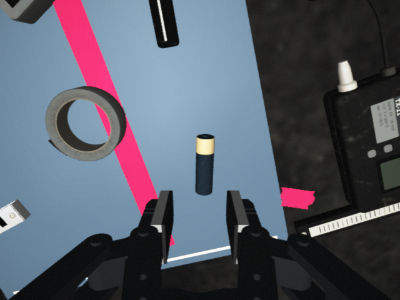

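The wrist view shows the dark blue cell with cream end at (205,165) in the half-size image, between the finger lines. The black stick is well clear at (165,20). Descending.

Emit:
{"method": "jog_arm", "body": {
  "series": [
    [[2.5, 3, 15, 0, 0, 0.02, 32], [0, 0, 15, 0, 0, 0, 32], [0, 0, 13, 0, 0, 0, 32], [0, 0, 10, 0, 0, 0, 32], [0, 0, 8, 0, 0, 0, 32], [0, 0, 4.5, 0, 0, 0, 32], [0, 0, 0, 0, 0, 0, 32], [0, 0, 0, 0, 0, 0, 6], [0, 0, 0, 0, 0, 0, 6], [0, 0, 0, 0, 0, 0, 6]]
  ]
}}

```text
time_s: 15.05
eef_pos: [0.618, -0.054, -0.0299]
eef_rot: [0.001, 0.796, 0.605, 0.0]
wrist_force: [-1.7, 0.0, 1.8]
opening: 0.13
grasp_force: 61.5
```

```bash
python3 - <<'E'
from h import *
plan(443.9,262.7,30,-0.6)
E
```

```text
t 15.05 pos [618.  -54.  -29.9] phi 74.4 q6 -0.01 | now-frame tx 258.3 ty -252.8 tz -59.9 rz 1.309 open 11.1 F [-1.7  0.   1.8] gf 61.5
```

Emit:
{"method": "jog_arm", "body": {
  "series": [
    [[0, 0, -10, 0, 0, 0, 6], [0, 0, -25, 0, 0, 0, 6], [0, 0, -25, 0, 0, 0, 6], [32, -31.5, 0, 0, 0, 0, 6], [32, -31.5, 0, 0, 0, 0, 6], [32, -31.5, 0, 0, 0, 0, 6], [32, -31.5, 0, 0, 0, 0, 6], [32, -31.5, 0, 0, 0, 0, 6], [32, -31.5, 0, 0, 0, 0, 6], [32, -31.5, 0, 0, 0, 0, 6]]
  ]
}}

```text
time_s: 16.05
eef_pos: [0.4645, 0.2227, 0.0303]
eef_rot: [0.0, 0.797, 0.605, 0.001]
wrist_force: [1.6, 0.6, -0.1]
opening: 0.124
grasp_force: 61.3
```

Emit:
{"method": "jog_arm", "body": {
  "series": [
    [[34, -32, 0, 0, 0, 0, 6], [0, 0, 0, 0, 0, 0.145, 6], [0, 0, 0, 0, 0, 0.145, 6], [0, 0, 0, 0, 0, 0.145, 6], [0, 0, 0, 0, 0, 0.145, 6], [0, 0, 5, 0, 0, 0.145, 6], [0, 0, 10, 0, 0, 0.145, 6], [0, 0, 10, 0, 0, 0.145, 6], [0, 0, 10, 0, 0, 0.145, 6], [0, 0, 5, 0, 0, 0.145, 6]]
  ]
}}

```text
time_s: 17.05
eef_pos: [0.4433, 0.2625, -0.0107]
eef_rot: [0.0, 1.0, -0.006, -0.0]
wrist_force: [-0.1, -0.8, -0.2]
opening: 0.131
grasp_force: 61.3
```

```bash
cat >> h.py <<'E'
def shapes(n,lo,hi):
    c=cam(n);h=cv2.cvtColor(c["frame"],cv2.COLOR_BGR2HSV).astype(int);P=cloud(c)*1000
    y=((h[...,0]>lo)&(h[...,0]<hi)&(h[...,1]>120)).astype(np.uint8)
    hu=np.zeros_like(y); cv2.fillPoly(hu,[cv2.convexHull(max(cv2.findContours(y,0,2)[0],key=cv2.contourArea))],1)
    k,l,st,ce=cv2.connectedComponentsWithStats(((hu>0)&(h[...,2]<70)&(abs(P[...,2]-5)<4)).astype(np.uint8))
    for i in range(1,k):
        if st[i,4]>300:
            v,u=np.nonzero(l==i); print(n,ce[i].round(),[np.round(x,1) for x in cv2.minAreaRect(P[v,u,:2].astype(np.float32))],"z",P[v,u,2].mean().round(1))
E
python3 - <<'E'
from h import *
shapes("wrist",50,80)
plan(443.9,262.7,-24,-0.6)
E
```

```text
wrist [137. 187.] [array([479.8, 331.7]), array([  1.7, 153.1]), np.float64(89.3)] z 6.4
wrist [314.  61.] [array([535. , 264.6]), array([58.8, 41. ]), np.float64(89.2)] z 5.1
wrist [491. 184.] [array([479.5, 199.4]), array([  1.8, 149.1]), np.float64(89.5)] z 6.8
wrist [311. 260.] [array([457.3, 265.9]), array([17.3, 27. ]), np.float64(89.2)] z 4.9
t 17.10 pos [442.9 262.3 -11.2] phi -1.1 q6 1.89 | now-frame tx 1.0 ty -0.4 tz 12.8 rz -0.009 open 11.5 F [-0.4 -0.6  0.2] gf 61.3
```

Emit:
{"method": "jog_arm", "body": {
  "series": [
    [[1, -3, 5, 0, 0, 0, 6], [0, 0, 5, 0, 0, 0, 6], [0, 0, 3, 0, 0, 0, 6], [0, 0, 0.5, 0, 0, 0, 6], [0, 0, 0, 0, 0, 0, 6], [0, 0, 0, 0, 0, 0, 30], [0, 0, 0, 0, 0, 0, 30], [0, 0, -5, 0, 0, 0, 30], [0, 0, -25, 0, 0, 0, 50], [0, 0, -30, 0, 0, 0, 55]]
  ]
}}

```text
time_s: 18.1
eef_pos: [0.4433, 0.2651, 0.0357]
eef_rot: [0.0, 1.0, -0.003, -0.001]
wrist_force: [-0.3, 1.3, 0.3]
opening: 0.646
grasp_force: 0.0
```

```bash
python3 - <<'E'
from h import *
meas("wrist",lambda H,S,V:~((H>50)&(H<85)&(S>120)),(270,150,370,330),.009,.03)
plan(535.7,98.8,-26,22.6)
E
```

```text
wrist [318.6 267.6] 2738 ztop 19.1 depth rect [array([442.8, 266.7]), array([14.4, 50.9]), np.float64(89.9)] ray rect [array([440.3, 266.8]), array([14.6, 54.7]), np.float64(89.9)] ray ctr [444.7 266.8  16.1]
t 18.15 pos [447.3 266.6  41.4] phi -0.3 q6 1.89 | now-frame tx 89.3 ty 167.3 tz 67.4 rz -0.400 open 54.7 F [3.7 3.  2.2] gf 0.0
```

Emit:
{"method": "jog_arm", "body": {
  "series": [
    [[18.5, 33, 0, 0, 0, 0, 55], [18.5, 33, 0, 0, 0, 0, 55], [18.5, 33, 0, 0, 0, 0, 55], [18.5, 33, 0, 0, 0, 0, 55], [19, 33, 0, 0, 0, 0, 55], [0, 0, 0, 0, 0, -0.135, 55], [0, 0, 0, 0, 0, -0.135, 55], [0, 0, 0, 0, 0, -0.135, 55], [0, 0, 0, 0, 0, 0, 55], [0, 0, 0, 0, 0, 0, 55]]
  ]
}}

```text
time_s: 19.15
eef_pos: [0.5366, 0.1, 0.0361]
eef_rot: [0.0, 0.981, 0.196, 0.0]
wrist_force: [-0.2, 0.4, -0.1]
opening: 0.639
grasp_force: 0.0
```

```bash
python3 - <<'E'
from h import *
meas("wrist",lambda H,S,V:V>0,(230,150,410,330),.016,.03)
plan(535.7,98.8,-27,22.6)
E
```

```text
wrist [322.2 269.9] 4872 ztop 20.3 depth rect [array([536.8, 100.1]), array([44.1, 29.7]), np.float64(24.0)] ray rect [array([533.9,  98.9]), array([45.8, 30.7]), np.float64(24.0)] ray ctr [537.7 100.4  17.3]
t 19.20 pos [536.6 100.1  36. ] phi 22.7 q6 1.14 | now-frame tx -1.3 ty 0.8 tz 63.0 rz 0.001 open 55.0 F [ 0.3  1.3 -0.8] gf 0.0
```

Emit:
{"method": "jog_arm", "body": {
  "series": [
    [[0, 0, 15, 0, 0, -0.02, 55], [0, 0, 15, 0, 0, 0, 55], [0, 0, 13, 0, 0, 0, 55], [0, 0, 10, 0, 0, 0, 55], [0, 0, 8, 0, 0, 0, 55], [0, 0, 4.5, 0, 0, 0, 55], [0, 0, 0, 0, 0, 0, 55], [0, 0, 0, 0, 0, 0, 15], [0, 0, 0, 0, 0, 0, 15], [0, 0, 0, 0, 0, 0, 15]]
  ]
}}

```text
time_s: 20.2
eef_pos: [0.5373, 0.1, -0.0289]
eef_rot: [0.0, 0.978, 0.208, 0.001]
wrist_force: [0.4, -0.0, 2.4]
opening: 0.338
grasp_force: 59.8
```

```bash
python3 - <<'E'
from h import *
ctrl.camera("side")
plan(592.2,-274.6,31,-4.7)
E
```

```text
t 20.25 pos [537.4 100.  -28.8] phi 24.0 q6 1.12 | now-frame tx -102.2 ty 364.5 tz -59.8 rz 0.501 open 28.2 F [ 0.3 -0.9  3.6] gf 59.8
```

Emit:
{"method": "jog_arm", "body": {
  "series": [
    [[0, 0, -10, 0, 0, 0, 15], [0, 0, -25, 0, 0, 0, 15], [0, 0, -25, 0, 0, 0, 15], [-11, 40.5, 0, 0, 0, 0, 15], [-11, 40.5, 0, 0, 0, 0, 15], [-11, 40.5, 0, 0, 0, 0, 15], [-11.5, 40.5, 0, 0, 0, 0, 15], [-11.5, 40.5, 0, 0, 0, 0, 15], [-11.5, 40.5, 0, 0, 0, 0, 15], [-11.5, 40.5, 0, 0, 0, 0, 15]]
  ]
}}

```text
time_s: 21.25
eef_pos: [0.5796, -0.1928, 0.031]
eef_rot: [0.0, 0.978, 0.208, 0.0]
wrist_force: [1.2, 0.3, -0.0]
opening: 0.34
grasp_force: 59.4
```

Emit:
{"method": "jog_arm", "body": {
  "series": [
    [[-11.5, 40.5, 0, 0, 0, 0, 15], [-11.5, 40.5, 0, 0, 0, 0, 15], [0, 0, 0, 0, 0, 0.125, 15], [0, 0, 0, 0, 0, 0.125, 15], [0, 0, 10, 0, 0, 0.125, 15], [0, 0, 15, 0, 0, 0.125, 15], [0, 0, 15, 0, 0, 0, 15], [0, 0, 0, 0, 0, 0, 15], [0, 0, 0, 0, 0, 0, 15], [0, 0, 0, 0, 0, 0, 15]]
  ]
}}

```text
time_s: 22.25
eef_pos: [0.5921, -0.2748, -0.0089]
eef_rot: [0.0, 0.999, -0.04, 0.001]
wrist_force: [0.0, 0.0, -0.6]
opening: 0.332
grasp_force: 59.4
```

```bash
python3 - <<'E'
from h import *
shapes("side",20,34)
plan(592.2,-274.6,-24,-4.7)
E
```

```text
t 22.30 pos [ 592.1 -274.9   -8.7] phi -4.6 q6 1.03 | now-frame tx 0.0 ty -0.3 tz 15.3 rz 0.002 open 28.8 F [ 1.2  0.1 -0.9] gf 59.4
```

Emit:
{"method": "jog_arm", "body": {
  "series": [
    [[0, 0, 5, 0, 0, 0, 15], [0, 0, 5, 0, 0, 0, 15], [0, 0, 3, 0, 0, 0, 15], [0, 0, 1.5, 0, 0, 0, 15], [0, 0, 0, 0, 0, 0, 15], [0, 0, 0, 0, 0, 0, 50], [0, 0, 0, 0, 0, 0, 50], [0, 0, -5, 0, 0, 0, 50], [0, 0, -25, 0, 0, 0, 55], [0, 0, -30, 0, 0, 0, 55]]
  ]
}}

```text
time_s: 23.3
eef_pos: [0.5903, -0.2737, 0.035]
eef_rot: [-0.001, 0.999, -0.041, -0.001]
wrist_force: [1.1, 0.1, -0.2]
opening: 0.645
grasp_force: 0.0
```

```bash
python3 - <<'E'
from h import *
meas("wrist",lambda H,S,V:V>0,(230,150,410,330),.019,.033)
plan(438.6,61.5,-24,-4.7)
E
```

```text
wrist [320.9 272.1] 5249 ztop 25.3 depth rect [array([ 591.1, -273.2]), array([30. , 43.5]), np.float64(84.9)] ray rect [array([ 587. , -272.9]), array([31.4, 46.5]), np.float64(85.2)] ray ctr [ 592.2 -273.3   22.3]
t 23.35 pos [ 594.1 -276.2   42. ] phi -4.6 q6 1.04 | now-frame tx -182.3 ty -324.0 tz 66.0 rz 0.001 open 54.6 F [ 2.9 -1.5  3. ] gf 0.0
```

Emit:
{"method": "jog_arm", "body": {
  "series": [
    [[-20, -36, 0, 0, 0, 0, 55], [-20, -36, 0, 0, 0, 0, 55], [-20, -36, 0, 0, 0, 0, 55], [-20, -36, 0, 0, 0, 0, 55], [-20, -36, 0, 0, 0, 0, 55], [-20, -36, 0, 0, 0, 0, 55], [-20, -36, 0, 0, 0, 0, 55], [-20, -36, 0, 0, 0, 0, 55], [-20.5, -34.5, 0, 0, 0, 0, 55], [0, 0, 0, 0, 0, 0, 55]]
  ]
}}

```text
time_s: 24.35
eef_pos: [0.4349, 0.065, 0.0355]
eef_rot: [-0.001, 0.999, -0.039, -0.001]
wrist_force: [-1.2, -0.7, -1.0]
opening: 0.643
grasp_force: 0.0
```

```bash
python3 - <<'E'
from h import *
meas("wrist",lambda H,S,V:V>0,(230,150,410,340),.017,.033)
plan(438.6,61.5,-24,-4.7)
E
```

```text
wrist [326.  262.3] 3405 ztop 21.6 depth rect [array([439.7,  62.7]), array([33.1, 32. ]), np.float64(7.8)] ray rect [array([436.2,  62.9]), array([34.3, 34.2]), np.float64(85.6)] ray ctr [439.9  62.8  18.6]
t 24.40 pos [436.8  63.2  36. ] phi -4.4 q6 1.52 | now-frame tx 1.9 ty 1.6 tz 60.0 rz 0.005 open 55.1 F [0.2 0.5 0.4] gf 0.0
```

Emit:
{"method": "jog_arm", "body": {
  "series": [
    [[1.5, 0.5, 15, 0, 0, 0, 55], [0, 0, 15, 0, 0, 0, 55], [0, 0, 13, 0, 0, 0, 55], [0, 0, 10, 0, 0, 0, 55], [0, 0, 7, 0, 0, 0, 55], [0, 0, 3.5, 0, 0, 0, 55], [0, 0, 0, 0, 0, 0, 55], [0, 0, 0, 0, 0, 0, 20], [0, 0, 0, 0, 0, 0, 20], [0, 0, 0, 0, 0, 0, 20]]
  ]
}}

```text
time_s: 25.4
eef_pos: [0.4398, 0.0608, -0.0268]
eef_rot: [0.0, 0.999, -0.04, 0.001]
wrist_force: [-2.4, -0.1, 5.3]
opening: 0.346
grasp_force: 58.7
```

```bash
python3 - <<'E'
from h import *
ctrl.camera("side")
plan(526.4,-269.2,31,-4.7)
E
```

```text
t 25.45 pos [439.8  60.9 -26.8] phi -4.6 q6 1.52 | now-frame tx 112.9 ty 322.0 tz -57.8 rz 0.001 open 29.4 F [-2.  -0.1  5.3] gf 58.7
```

Emit:
{"method": "jog_arm", "body": {
  "series": [
    [[0, 0, -10, 0, 0, 0, 20], [0, 0, -25, 0, 0, 0, 20], [0, 0, -25, 0, 0, 0, 20], [14, 40, 0, 0, 0, 0, 20], [14, 40, 0, 0, 0, 0, 20], [14, 40, 0, 0, 0, 0, 20], [14, 40, 0, 0, 0, 0, 20], [14, 40, 0, 0, 0, 0, 20], [14, 40, 0, 0, 0, 0, 20], [14, 41, 0, 0, 0, 0, 20]]
  ]
}}

```text
time_s: 26.45
eef_pos: [0.5145, -0.2288, 0.0333]
eef_rot: [0.0, 0.999, -0.041, 0.0]
wrist_force: [1.2, 0.3, -1.0]
opening: 0.346
grasp_force: 59.4
```

Emit:
{"method": "jog_arm", "body": {
  "series": [
    [[15, 41, 0, 0, 0, 0, 20], [0, 0, 10, 0, 0, 0, 20], [0, 0, 15, 0, 0, 0, 20], [0, 0, 10, 0, 0, 0, 20], [0, 0, 0, 0, 0, 0, 20], [0, 0, 0, 0, 0, 0, 20], [0, 0, 0, 0, 0, 0, 20], [0, 0, 0, 0, 0, 0, 20], [0, 0, 0, 0, 0, 0, 20], [0, 0, 0, 0, 0, 0, 20]]
  ]
}}

```text
time_s: 27.45
eef_pos: [0.526, -0.2692, -0.0023]
eef_rot: [0.0, 0.999, -0.041, 0.0]
wrist_force: [-1.1, 0.0, -1.1]
opening: 0.344
grasp_force: 59.4
```

```bash
python3 - <<'E'
from h import *
c=cam("wrist"); cv2.imwrite("pics/w6.png",cv2.resize(c["frame"],(480,360)))
plan(526.4,-269.2,-21.5,-4.7)
E
```

```text
t 27.50 pos [ 525.9 -269.2   -2.4] phi -4.7 q6 0.98 | now-frame tx 0.5 ty -0.1 tz 19.1 rz 0.001 open 29.4 F [ 0.3  0.  -0.6] gf 59.4
```

View pics/w6.png

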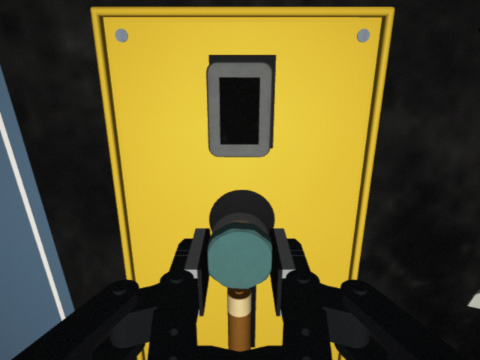

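The wrist view shows the charger on its oblong at (240,108), the jar level at (240,255) over the disc and the brown cell at (240,320). Lowering the jar.

Emit:
{"method": "jog_arm", "body": {
  "series": [
    [[0.5, 0, 6, 0, 0, 0, 20], [0, 0, 6, 0, 0, 0, 20], [0, 0, 4, 0, 0, 0, 20], [0, 0, 2.5, 0, 0, 0, 20], [0, 0, 0, 0, 0, 0, 20], [0, 0, 0, 0, 0, 0, 55], [0, 0, 0, 0, 0, 0, 55], [0, 0, -5, 0, 0, 0, 55], [0, 0, -25, 0, 0, 0, 80], [0, 0, -30, 0, 0, 0, 84]]
  ]
}}

```text
time_s: 28.5
eef_pos: [0.5251, -0.2684, 0.0384]
eef_rot: [-0.001, 0.999, -0.041, -0.001]
wrist_force: [-0.2, -0.4, 0.2]
opening: 0.951
grasp_force: 0.0
```

```bash
python3 - <<'E'
from h import *
meas("wrist",lambda H,S,V:V>0,(230,200,410,330),.019,.033)
plan(538,0,-24,-4.7)
E
```

```text
wrist [320.8 270.9] 3543 ztop 26.5 depth rect [array([ 526.3, -267.9]), array([32.2, 33. ]), np.float64(63.2)] ray rect [array([ 521.9, -267.6]), array([34.5, 36.4]), np.float64(63.0)] ray ctr [ 526.8 -267.9   23.5]
t 28.55 pos [ 528.8 -271.    44.8] phi -4.6 q6 0.98 | now-frame tx -12.7 ty -270.8 tz 68.8 rz 0.001 open 83.7 F [ 4.  -2.7  3.7] gf 0.0
```

Emit:
{"method": "jog_arm", "body": {
  "series": [
    [[-1.5, -38.5, 0, 0, 0, 0, 84], [-1.5, -38.5, 0, 0, 0, 0, 84], [-1.5, -38.5, 0, 0, 0, 0, 84], [-1.5, -38.5, 0, 0, 0, 0, 84], [-1.5, -38.5, 0, 0, 0, 0, 84], [-1.5, -38.5, 0, 0, 0, 0, 84], [-1.5, -38.5, 0, 0, 0, 0, 84], [0, 0, 0, 0, 0, 0, 84], [0, 0, 0, 0, 0, 0, 84], [0, 0, 0, 0, 0, 0, 84]]
  ]
}}

```text
time_s: 29.55
eef_pos: [0.5379, -0.0006, 0.0391]
eef_rot: [0.0, 0.999, -0.041, 0.0]
wrist_force: [0.1, 0.7, 0.2]
opening: 0.982
grasp_force: 0.0
```

```bash
python3 - <<'E'
from h import *
meas("wrist",lambda H,S,V:V>0,(200,150,440,360),.014,.033)
c=cam("wrist"); cv2.imwrite("pics/w7.png",cv2.resize(c["frame"],(400,300)))
plan(538,0,-24,-4.7)
E
```

```text
wrist [317.2 264.2] 4860 ztop 19.1 depth rect [array([539.7,   1.7]), array([54.8, 54.9]), np.float64(56.9)] ray rect [array([536.4,   1.9]), array([57.3, 57.9]), np.float64(55.8)] ray ctr [540.    1.6  16.1]
t 29.65 pos [537.8  -1.   38.9] phi -4.7 q6 1.43 | now-frame tx 0.1 ty -1.0 tz 62.9 rz -0.001 open 84.2 F [ 0.4 -0.2  0.3] gf 0.0
```

View pics/w7.png

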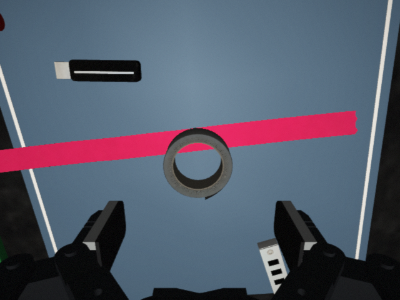

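The wrist view shows the tape roll at (197,163), centred between the open fingers, with its tail at (207,197). The steel stick at (270,265) is clear: it lies at world (423,-64), and the fingers come down near (538,±57). Descending.

Emit:
{"method": "jog_arm", "body": {
  "series": [
    [[1.5, -3, 15, 0, 0, 0, 84], [0, 0, 15, 0, 0, 0, 84], [0, 0, 14, 0, 0, 0, 84], [0, 0, 11, 0, 0, 0, 84], [0, 0, 8, 0, 0, 0, 84], [0, 0, 6, 0, 0, 0, 84], [0, 0, 4, 0, 0, 0, 84], [0, 0, 2, 0, 0, 0, 84], [0, 0, 0, 0, 0, 0, 45], [0, 0, 0, 0, 0, 0, 45]]
  ]
}}

```text
time_s: 30.65
eef_pos: [0.5398, 0.0031, -0.0358]
eef_rot: [0.0, 0.999, -0.041, 0.0]
wrist_force: [0.0, -0.6, -0.5]
opening: 0.675
grasp_force: 0.2
```

Emit:
{"method": "jog_arm", "body": {
  "series": [
    [[0, 0, 0, 0, 0, 0, 45], [0, 0, 0, 0, 0, 0, 45], [0, 0, -5, 0, 0, 0, 45], [0, 0, -15, 0, 0, 0, 45], [0, 0, -20, 0, 0, 0, 45], [0, 0, -20, 0, 0, 0, 45], [0, 0, 0, 0, 0, 0, 45], [0, 0, 0, 0, 0, 0, 45], [0, 0, 0, 0, 0, 0, 45], [0, 0, 0, 0, 0, 0, 45]]
  ]
}}

```text
time_s: 31.65
eef_pos: [0.5384, 0.0033, 0.0227]
eef_rot: [-0.0, 0.999, -0.041, -0.001]
wrist_force: [0.2, -0.7, -0.9]
opening: 0.62
grasp_force: 62.9
```

```bash
python3 - <<'E'
from h import *
plan(544,264.8,25,-0.7)
E
```

```text
t 31.65 pos [538.4   3.3  22.7] phi -4.7 q6 1.44 | now-frame tx -15.6 ty -261.0 tz -2.3 rz -0.069 open 52.9 F [ 0.2 -0.7 -0.9] gf 62.9
```

Emit:
{"method": "jog_arm", "body": {
  "series": [
    [[-2, -37, 0, 0, 0, 0, 45], [-2, -37, 0, 0, 0, 0, 45], [-2, -37, 0, 0, 0, 0, 45], [-2, -37, 0, 0, 0, 0, 45], [-2, -37, 0, 0, 0, 0, 45], [-2.5, -38, 0, 0, 0, 0, 45], [-2.5, -38, 0, 0, 0, 0, 45], [0, 0, 5, 0, 0, -0.07, 45], [0, 0, 15, 0, 0, 0, 45], [0, 0, 15, 0, 0, 0, 45]]
  ]
}}

```text
time_s: 32.65
eef_pos: [0.5449, 0.2641, -0.013]
eef_rot: [0.0, 1.0, -0.006, -0.001]
wrist_force: [-0.6, -0.1, 0.0]
opening: 0.623
grasp_force: 63.1
```

```bash
python3 - <<'E'
from h import *
shapes("side",50,80)
c=cam("wrist"); cv2.imwrite("pics/w8.png",np.hstack([cv2.resize(c["frame"],(400,300)),cv2.resize(cam("side")["frame"][280:430,150:350],(400,300))]))
for _ in range(1): plan(544,264.8,-30.5,-0.7)
E
```

```text
t 32.80 pos [543.6 263.  -13.8] phi -0.8 q6 1.84 | now-frame tx 0.4 ty -1.8 tz 16.7 rz -0.001 open 53.1 F [-0.2  0.4 -1.3] gf 63.1
```

View pics/w8.png

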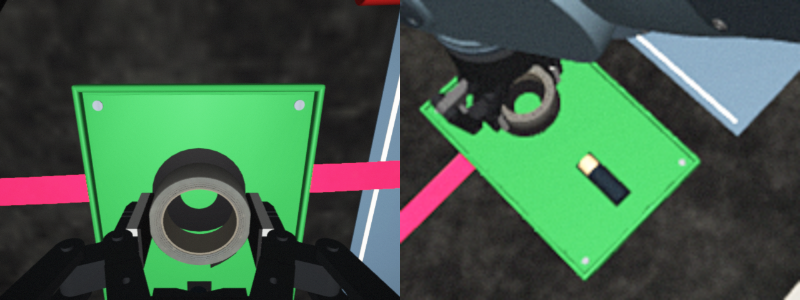

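The wrist view shows the tape flat and level at (200,222) above the ring. The side crop shows the blue cell covering its oblong. Lowering.

Emit:
{"method": "jog_arm", "body": {
  "series": [
    [[0.5, -1.5, 6, 0, 0, 0, 45], [0, 0, 5, 0, 0, 0, 45], [0, 0, 4, 0, 0, 0, 45], [0, 0, 1.5, 0, 0, 0, 45], [0, 0, 0, 0, 0, 0, 45], [0, 0, 0, 0, 0, 0, 84], [0, 0, 0, 0, 0, 0, 84], [0, 0, 0, 0, 0, 0, 84], [0, 0, -15, 0, 0, 0, 84], [0, 0, -30, 0, 0, 0, 84]]
  ]
}}

```text
time_s: 33.8
eef_pos: [0.5439, 0.2654, 0.0162]
eef_rot: [0.001, 1.0, -0.006, -0.002]
wrist_force: [0.2, 0.3, 1.3]
opening: 0.982
grasp_force: 0.0
```

Emit:
{"method": "jog_arm", "body": {
  "series": [
    [[0, 0, -30, 0, 0, 0, 84], [0, 0, -30, 0, 0, 0, 84], [-20, 0, -30, 0, 0, 0, 84], [-30, 0, -20, 0, 0, 0, 84], [-30, 0, 0, 0, 0, 0, 84], [-20, 0, 0, 0, 0, 0, 84], [0, 0, 0, 0, 0, 0, 84], [0, 0, 0, 0, 0, 0, 84], [0, 0, 0, 0, 0, 0, 84], [0, 0, 0, 0, 0, 0, 84]]
  ]
}}

```text
time_s: 34.8
eef_pos: [0.4471, 0.267, 0.1275]
eef_rot: [-0.0, 1.0, -0.006, 0.0]
wrist_force: [-0.3, -0.3, -0.6]
opening: 0.981
grasp_force: 0.0
```

```bash
python3 - <<'E'
from h import *
meas("wrist",lambda H,S,V:~((H>50)&(H<85)&(S>120)),(150,60,490,300),.015,.04)
c=cam("wrist"); s=cam("side"); cv2.imwrite("pics/fin.png",np.hstack([cv2.resize(c["frame"],(400,300)),cv2.resize(s["frame"],(400,300))]))
A=cloud(s)*1000
h=cv2.cvtColor(s["frame"],cv2.COLOR_BGR2HSV).astype(int)
for n,b in(("black",(235,225,285,255)),("steel",(355,240,400,270))):
    w=A[b[1]:b[3],b[0]:b[2]]; W=w[(w[...,2]>5)&(w[...,2]<16)]; print(n,[np.round(x,1) for x in cv2.minAreaRect(W[:,:2].astype(np.float32))] if len(W) else "hidden")
plan(0,0,0,0)
E
```

```text
wrist [319.5  88.5] 1791 ztop 24.3 depth rect [array([533.8, 267.2]), array([54.3, 30.4]), np.float64(89.5)] ray rect [array([533.9, 267.3]), array([56.4, 31.3]), np.float64(89.3)] ray ctr [532.6 267.2  21.3]
black [array([613.8,  68.9]), array([61. , 23.8]), np.float64(82.7)]
steel hidden
t 34.95 pos [446.5 267.  127. ] phi -0.7 q6 1.89 | now-frame tx -443.4 ty 272.2 tz 127.0 rz -0.012 open 84.1 F [0.5 0.3 0.8] gf 0.0
```

View pics/fin.png

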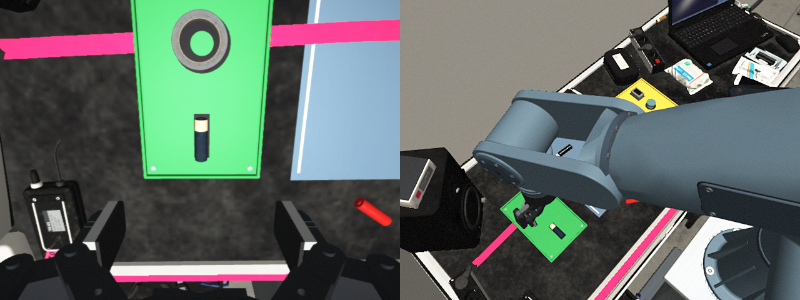

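The wrist view shows the tape flat on its ring at (201,41) and the blue cell on its oblong at (202,140). The yellow tray was already measured, and both sticks are undisturbed. Handing in.

```bash
python3 -c "
from bench import ctrl
print(ctrl.hand_in())"
```

```text
the job is handed in; nothing more can be done
None
```

I made up both kits and handed the job in at about 35 s; all five items measured within about 3 mm of their shapes, the black stick is where it was, and the steel stick was hidden in the last view but no move came near it.

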